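# Fill the tasting tray, twist it off its counter stand and hold it level

## Robot

A 6-joint arm with a two-finger parallel gripper is mounted at the origin on a cart in front of the work surface, level with it; the furniture and walls round the work are solid. World frame = base frame: x ahead of the robot, y to its left, z up, the work surface at z = 0. Lengths are in m, angles in rad, forces in N, time in s.
With the tool pointing down it reaches from about 0.35 to 0.85 m from the base axis. Payload 8.1 kg.
Tool frame: the origin (TCP) lies between the finger pads; the fingertips stand 14 mm ahead of it and the grasp point (between the pads) lies 5 mm behind it; z points along the fingers, y is the line along which they close (so a half turn about z gives the same grasp; the last joint's range is limited). The gripper opens to 93 mm and grips with 3 to 60 N. Pads are 15 mm wide; open, the fingers measure 128 mm over their backs; the gripper's body (75 mm by 188 mm) begins 65 mm behind the grasp point.
Start: joints at [-0.085, 0.13, 1.488, -0, 1.523, -0.085], TCP at [0.6, 0, 0.233] pointing down, gripper open.
Joint ranges: [-2.96, 2.96], [-0.89, 2.26], [0.02, 2.5], [-1.34, 4.48], [0, 2.73], [-2.66, 2.66]. Speed limits (rad/s): [2.39, 2.39, 2.79, 3.14, 3.14, 3.14].

## Interface

Orientations are given as a rotation vector (axis times angle).
In Python, from plant import robot gives the robot as it stands.
- The arm moves only by the tool arm_command, never from a script. Its argument "targets" is a list of rows, each an object of numbers: "x", "y", "z": the shift along the world's x, y, z in units of 500 mm (1.0 is 500 mm); "rx", "ry", "rz": the turn, a rotation vector about the world's x, y, z in units of 2 rad (1.0 is 2 rad); "claw": the closure in counts, from 0 (fully open) to 255 (shut). In form: [{"x": .., "y": .., "z": .., "rx": .., "ry": .., "rz": .., "claw": ..}, ...]. A call has 1 to 10 rows; each row is the pose to reach, as a shift and turn from the pose commanded when the call began; what a row does not reach only later rows make up. A row lasts 1/12 s, in which the tool goes at most 41.7 mm and 7.16 degrees, less where a joint would pass 70% of its speed; a pose out of reach is approached as far as the arm can. A call with a number of a shift or a turn outside -1 to 1 is refused whole. A call with a gripper value outside its range is refused whole. The fingers move at their own pace and stop on an object; "squeeze" is the grip in N (left out, the last holds). Time passes only in rows, so rows that repeat a pose let the fingers close. It gives the time, the measured TCP pose, the force, the opening and the grip force at its end, in the units of the state.
- robot.read_state(): the state, without advancing time (a new reading comes with each control period).
- robot.read_camera(name): name is "scene" or "side" or "wrist"; returns (picture, depth): 384x512x3 uint8, red, green, blue; 384x512 float32, m along the optical axis (not along the pixel's ray), 0 where there is no reading.
- robot.get_calibration(name): a dict with "intrinsics" (3x3 intrinsics, pixels), "origin" and "orientation" of the camera in the world. Camera axes: x right, y up, looking along -z (the intrinsics and any distortion apply to the point x, -y, -z); pixel columns grow to the right and rows downward; lengths in m; the calibration is good to about 2 mm. A picture is of the moment at which its call begins: read the wrist's pose just before it. get_calibration takes no time and is no camera call; for the wrist camera it gives the pose at the moment of the call.
- robot.close_job(): hands the job in; it is judged then, once.
The state is a dict: "t": time; "q": joint angles; "dq": joint speeds; "joint_torque": joint torques, N m; "tool_pos": TCP position; "orientation": TCP orientation; "force": force on the tool from outside, world axes, zero at the start; "wrist_torque": the same for the moment, N m; "opening": finger opening in m; "gripper_force": force on a finger pad.
Only numpy, scipy, OpenCV 4.12 (cv2) and the standard library are available. Lean on these libraries where they do the work, as an engineer would, in place of code of your own. Each camera call takes 0.05 s, during which the arm holds its last target. There are 200 camera calls.

## Task

While the tasting tray is still locked steady on its stand, put the loose chocolate from the little board into the empty pocket of the tray, sitting down in it with its round end outwards like its twin on the other side. Then take the tray by its handle, turn it a quarter turn, either way, so that it lies in line with the foot of the stand and its twist lock is free, and only then lift it straight up and finish holding it still and level, still turned, about a hand's breadth above the stand. Keep the loose truffle in the middle of its dish all the time, and leave the other things on the table where they are.

Things in the scene. Friction and masses are not known exactly. Their poses are not given: they have to be found in the camera images.
- stand: Dark steel counter stand, fixed to the table: foot plate 170 x 80 x 8 mm, short stem, round head 92 mm across whose flat top, 44 mm above the table, carries the tray. Origin: centre of the foot's underside, on the stand's upright axis; x runs along the foot's length. Its yaw varies widely.
- keyway (a point): Middle of the stand's head top, 44 mm above the stand's origin. A keyway here lies along the stand's x. The tray's T-key lifts out only when the tray's length is in line with the foot, either way round, within 0.2 rad; crosswise it is locked. No stops: the tray turns freely both ways about this axis with 3 mm sideways and 2 mm vertical play.
- tray: Tasting tray: wooden board 216 (x) x 116 (y) x 8 mm, 0.4 kg, with a white dished plate in the middle, a pocket at either end and a bail handle across the middle along y. Origin: centre of the board's underside; z up, x towards the empty pocket. Starts locked on the stand, crosswise to the foot within 0.1 rad, origin 44 mm above the table on the stand's axis; its key reaches 14 mm below the origin.
- handle (a point): Centre of the wooden grip of the tray's handle, 68 mm above the tray's origin on its z axis, 60 mm above the board's top. The grip is 12 mm thick along the tray's x, 56 mm long along its y and 16 mm high, with flat sides.
- dish_center (a point): Middle of the round white dished plate, on the tray's z axis 10 mm above its origin. The dish is 94 mm across and 12 mm high at the rim; it has a flat bottom 13 mm across and rises outward as a cone at about 14 degrees.
- truffle_center (a point): Centre of the loose round brown truffle, a ball 28 mm across, 15 g, that rests in the middle of the dish, its top 22 mm below the underside of the handle's grip. It rolls if the tray is tilted or jerked.
- pocket (a point): Middle of the floor of the empty pocket (the board's top), 72 mm from the tray's middle along its +x, 8 mm above the tray's origin. The pocket has the chocolate's outline with 2 mm of play all round: a dark floor, square end towards the handle, round end outwards, inside a rounded bead 5 mm wide and 4 mm high.
- pocket_nose (a point): Point on the empty pocket's floor, 18 mm outward from pocket (+x of the tray), where the tip of the chocolate's round end belongs.
- praline: The loose chocolate: dark, 36 mm long, 24 mm wide, 20 mm high, 20 g, one end square and the other a half round (a bullet shape seen from above), three pale stripes on top. Lies the right way up on the little board. Origin: centre of its underside; x along its length towards the round end. Its long sides are flat and parallel, 24 mm apart.
- praline_nose (a point): Tip of the loose chocolate's round end, at its underside, 18 mm from its origin along its x.
- praline2: The twin chocolate, the same in shape and size, lying loose in the tray's other pocket (tray -x), its round end outwards. Origin and axes as for the loose one.
- praline2_nose (a point): Tip of the twin's round end, 18 mm from its origin along its x.
- pocket2 (a point): Middle of the floor of the twin's pocket, 72 mm from the tray's middle along its -x.
- pocket2_nose (a point): Point 18 mm outward from pocket2, where the tip of the twin's round end lies.
- board: Small square board of light wood, 120 x 120 x 8 mm, fixed to the table, on which the loose chocolate lies. Origin: centre of its underside.
- pastille_tin_0: Bystander: round red tin 63 mm across, 27 mm high. Origin: centre of its underside.
- pastille_tin_1: Bystander: round golden tin 63 mm across, 27 mm high. Origin: centre of its underside.
- marker: Bystander: white marker pen with a black cap, 135 mm long, lying on the blue notebook. Origin: its middle.

How it is judged:
On the way, in this order (a step that is already met when the one before it is completed fails the run):
1. the loose chocolate sits in the empty pocket, round end outwards, let go, while the tray is still locked on its stand (horizontal distance between praline and pocket below 0.006 m and horizontal distance between praline_nose and pocket_nose below 0.007 m and z of praline in the frame of tray between 0.005 and 0.0105 m and z of tray in the frame of stand below 0.0475 m and horizontal distance between tray and stand below 0.01 m and angle between the x axis of tray and the x axis of stand, either way round above 0.9 rad and contact force between the fingers and praline below 0.1 N), for 0.2 s.
2. the tray, still down on the stand, has been turned in line with the foot, truffle in the middle (z of tray in the frame of stand below 0.0475 m and horizontal distance between tray and stand below 0.01 m and angle between the x axis of tray and the x axis of stand, either way round below 0.22 rad and horizontal distance between truffle_center and dish_center below 0.014 m and z of truffle_center in the frame of tray between 0.015 and 0.032 m and angle between tray's own z axis and vertical below 0.08 rad), for 0.2 s.
At the end, for the whole second after the job is handed in: Tray held by the gripper alone, still, 40 to 180 mm above its resting height, within 60 mm of the stand's axis, level within 0.08 rad, in line with the foot within 0.22 rad; truffle within 14 mm of the dish's middle; both chocolates down in their pockets (within 6 mm, round ends 7 mm) (z of tray in the frame of stand between 0.084 and 0.224 m and horizontal distance between tray and stand below 0.06 m and angle between the x axis of tray and the x axis of stand, either way round below 0.22 rad and angle between tray's own z axis and vertical below 0.08 rad and linear speed of tray below 0.02 m/s and angular speed of tray below 0.15 rad/s and horizontal distance between truffle_center and dish_center below 0.014 m and z of truffle_center in the frame of tray between 0.015 and 0.032 m and horizontal distance between praline and pocket below 0.006 m and horizontal distance between praline_nose and pocket_nose below 0.007 m and z of praline in the frame of tray between 0.005 and 0.0105 m and horizontal distance between praline2 and pocket2 below 0.006 m and horizontal distance between praline2_nose and pocket2_nose below 0.007 m and z of praline2 in the frame of tray between 0.005 and 0.0105 m and contact force between the fingers and tray above 1 N and contact force between tray and stand below 0.1 N); the arm keeps its last pose, push and grip.
It fails at once if the truffle leaves the middle of its dish (more than 26 mm off) (horizontal distance between truffle_center and dish_center above 0.026 m).
It fails at once if the tray is tipped by more than 0.2 rad (angle between tray's own z axis and vertical above 0.2 rad).
It fails at once if a bystander (tins, marker) is moved by more than 25 mm (distance of any of pastille_tin_0, pastille_tin_1, marker from where it was at the start of the episode above 0.025 m).
It also fails if it takes over 53 s, if anything falls off the work surface, if the arm or the gripper's body presses on something with over 40 N, if the wrist force passes 120 N, or if a joint passes its speed limit or range.

## Working session

There is one attempt and no reset: what is moved stays moved. The work goes in short steps, Python scripts to look and compute and a tool call to move; the robot and the scene stay as the last step left them, time stands still between calls to the robot, and variables do not carry over. Pictures are saved under pics/ and viewed, at most 10 in all, crops included, and the job is handed in when it is done.

Besides the shell and the picture viewer there is one more tool, called as name([rows], argument=value, ...), one row to a line, values as JSON. arm_command: Moves the arm, as the interface text tells. Shifts and turns lie within -1 to 1; 1 stands for 500 mm of shift or 2 rad of turn. Its arguments: {"type":"object","properties":{"targets":{"type":"array","items":{"type":"object","properties":{"x":{"type":"number","minimum":-1,"maximum":1},"y":{"type":"number","minimum":-1,"maximum":1},"z":{"type":"number","minimum":-1,"maximum":1},"rx":{"type":"number","minimum":-1,"maximum":1},"ry":{"type":"number","minimum":-1,"maximum":1},"rz":{"type":"number","minimum":-1,"maximum":1},"claw":{"type":"number"}}}},"squeeze":{"type":"number"}},"required":["targets"]}

```bash
mkdir -p pics
cat > h.py <<'E'
import numpy as np, cv2
from plant import robot
def look(n):
    c=robot.get_calibration(n); im,d=robot.read_camera(n)
    K=np.array(c["intrinsics"]); R=np.array(c["orientation"],float)
    if R.size==3: R=cv2.Rodrigues(R)[0]
    v,u=np.mgrid[0:384,0:512]
    P=np.stack([(u-K[0,2])/K[0,0]*d,-(v-K[1,2])/K[1,1]*d,-d],-1)
    W=P@R.T+np.array(c["origin"]); W[d==0]=np.nan
    return im,d,W,c
def save(n,im): cv2.imwrite("pics/"+n+".png",cv2.cvtColor(im,cv2.COLOR_RGB2BGR))
E
python3 - <<'E'
from h import *
for n in ("scene","side"):
    im,d,W,c=look(n); print({k:v for k,v in c.items()}); np.savez(n,im=im,W=W)
    save(n,im)
print(robot.read_state())
a=cv2.imread("pics/scene.png")
E
```

```text
{'intrinsics': array([[424.46784016,   0.        , 256.57576217],
       [  0.        , 424.46784016, 190.81967367],
       [  0.        ,   0.        ,   1.        ]]), 'origin': array([ 0.17376011, -0.54627954,  0.70221218]), 'orientation': array([ 0.80870655, -0.21466777, -0.49236045])}
{'intrinsics': array([[354.42757665,   0.        , 255.37509877],
       [  0.        , 354.42757665, 188.83228752],
       [  0.        ,   0.        ,   1.        ]]), 'origin': array([ 0.12436005, -0.56188503,  0.53696317]), 'orientation': array([ 0.99134559, -0.31971589, -0.52743003])}
{'t': 0.1, 'q': array([-8.53724675e-02,  1.31065452e-01,  1.48914870e+00, -7.81353801e-06,
        1.52301007e+00, -8.53958588e-02]), 'dq': array([-9.03277999e-04, -1.41789277e-03, -2.73740943e-03,  5.72416989e-05,
        1.44482058e-03, -1.02962426e-04]), 'joint_torque': array([ 2.89806376e-03, -5.61339462e+01, -4.93095982e+01,  7.72326719e-02,
        2.89617141e-02, -2.83941080e-05]), 'tool_pos': array([5.99516424e-01, 7.73994141e-05, 2.31716301e-01]), 'orientation': array([-2.22053594e+00, -2.22058873e+00,  1.65978406e-03]), 'force': array([-0.3543267 , -0.23149176,  0.18327276]), 'wrist_torque': array([-0.03850055,  0.01737153, -0.01084334]), 'gripper_force': 0.0, 'opening': 0.09316683624883451}
```

View pics/scene.png

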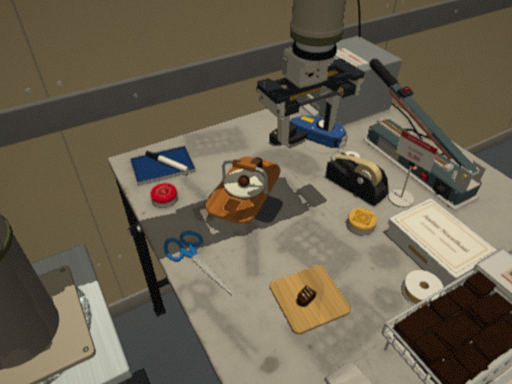

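The scene view shows the praline on its board near pixel (306,296), the tray near (245,190), tins at (163,193) and (362,220), and the marker at (168,160).

Run:
```python
from h import *
z=np.load("scene.npz"); W=z["W"]; im=z["im"]
for n,(u,v) in dict(praline=(306,294),board=(325,280),truffle=(245,181),tin=(163,193),tin1=(362,220)).items(): print(n,W[v-1:v+2,u-1:u+2].reshape(-1,3).mean(0).round(3))
def rect(m,t):
    p=W[m]; p=p[np.isfinite(p).all(1)]; r=cv2.minAreaRect(p[:,:2].astype(np.float32)); print(t,len(p),r,np.median(p,0).round(3)); return p
X,Y,Z=np.moveaxis(W,-1,0)
t=W[181,245]; near=(np.hypot(X-t[0],Y-t[1])<.14)
rect(near&(abs(Z-.052)<.004),"traytop"); 
p=W[294,306]
rect((np.hypot(X-p[0],Y-p[1])<.04)&(Z>.02)&(Z<.035),"praline")
big=np.hstack([cv2.resize(im[145:235,190:295],None,fx=4,fy=4,interpolation=2),cv2.resize(im[255:345,255:350],None,fx=4,fy=4,interpolation=2)])
save("crop1",big)
```

```text
praline [ 0.477 -0.202  0.029]
board [ 0.537 -0.183  0.008]
truffle [0.507 0.086 0.076]
tin [0.346 0.192 0.029]
tin1 [ 0.692 -0.106  0.027]
traytop 1821 ((0.5094419717788696, 0.09528838098049164), (0.21783849596977234, 0.11640751361846924), 37.40091323852539) [0.471 0.062 0.053]
praline 234 ((0.4765840768814087, -0.20020869374275208), (0.03777878358960152, 0.02371225133538246), 18.92128562927246) [ 0.475 -0.203  0.028]
```

View pics/crop1.png

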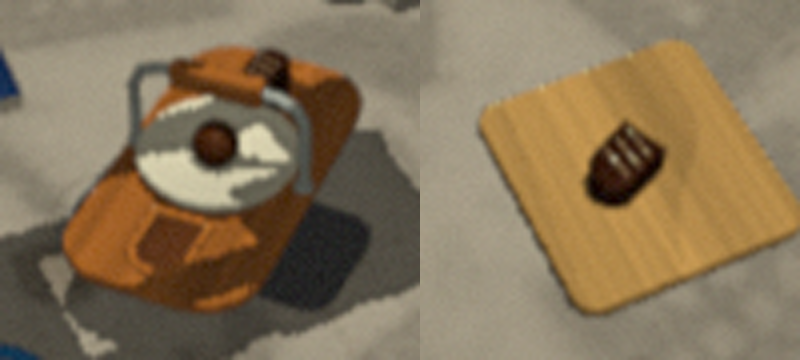

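The left crop shows the empty pocket on the near side of the tray, at about (168,242), with the twin behind the handle. The right crop shows the praline with its round end to the lower left. I'll go above the praline.

arm_command([
  {"x": -0.246,"y": -0.4,"z": -0.1,"rz": -0.62,"claw": 80},
  {"x": -0.246,"y": -0.4,"z": -0.1,"rz": -0.62,"claw": 80},
  {"x": -0.246,"y": -0.4,"z": -0.1,"rz": -0.62,"claw": 80},
  {"x": -0.246,"y": -0.4,"z": -0.1,"rz": -0.62,"claw": 80},
  {"x": -0.246,"y": -0.4,"z": -0.1,"rz": -0.62,"claw": 80},
  {"x": -0.246,"y": -0.4,"z": -0.1,"rz": -0.62,"claw": 80},
  {"x": -0.246,"y": -0.4,"z": -0.1,"rz": -0.62,"claw": 80},
  {"x": -0.246,"y": -0.4,"z": -0.1,"rz": -0.62,"claw": 80},
  {"x": -0.246,"y": -0.4,"z": -0.1,"rz": -0.62,"claw": 80},
  {"x": -0.246,"y": -0.4,"z": -0.1,"rz": -0.62,"claw": 80},
])

```text
schema error: expected keys x, y, z, rx, ry, rz, claw
```

Run:
```python
from h import *
s=robot.read_state(); print(s["t"],s["tool_pos"],s["orientation"],s["opening"],s["q"].round(2))
R=cv2.Rodrigues(s["orientation"])[0]; print("yaw y",np.degrees(np.arctan2(R[1,1],R[0,1])))
im,d,W,c=look("wrist"); save("w1",im); np.savez("w1",im=im,W=W)
X,Y,Z=np.moveaxis(W,-1,0)
m=(Z>.023)&(Z<.033)&(np.hypot(X-.477,Y+.2)<.04)
p=W[m]; print(len(p),cv2.minAreaRect(p[:,:2].astype(np.float32)),np.median(p,0))
vs,us=np.nonzero(m)
if len(us): print(us.min(),us.max(),vs.min(),vs.max())
```

```text
0.1 [5.99516424e-01 7.73994141e-05 2.31716301e-01] [-2.22053594e+00 -2.22058873e+00  1.65978406e-03] 0.09316683624883451 [-0.09  0.13  1.49 -0.    1.52 -0.09]
yaw y 0.0013680953582392971
266 ((0.4785681962966919, -0.20030994713306427), (0.03761373460292816, 0.02163567766547203), 9.06324291229248) [ 0.47850997 -0.20005091  0.02754476]
169 194 299 311
```

View pics/w1.png

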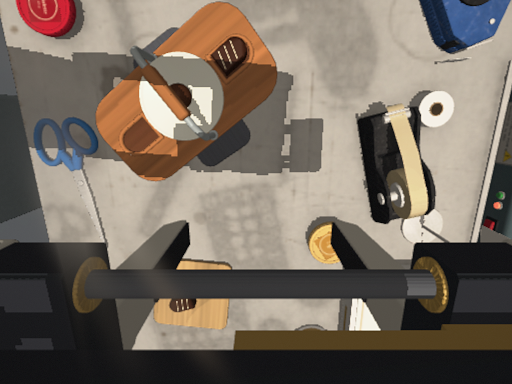

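The move was refused because it lacked keys. The wrist view still helps: the tray is centred at about (185,92), the foot corners show at (160,40) and (225,145), and the praline is at (182,303), partly hidden.

arm_command([
  {"x": -0.246,"y": -0.4,"z": -0.1,"rx": 0,"ry": 0,"rz": -0.62,"claw": 80},
  {"x": -0.246,"y": -0.4,"z": -0.1,"rx": 0,"ry": 0,"rz": -0.62,"claw": 80},
  {"x": -0.246,"y": -0.4,"z": -0.1,"rx": 0,"ry": 0,"rz": -0.62,"claw": 80},
  {"x": -0.246,"y": -0.4,"z": -0.1,"rx": 0,"ry": 0,"rz": -0.62,"claw": 80},
  {"x": -0.246,"y": -0.4,"z": -0.1,"rx": 0,"ry": 0,"rz": -0.62,"claw": 80},
  {"x": -0.246,"y": -0.4,"z": -0.1,"rx": 0,"ry": 0,"rz": -0.62,"claw": 80},
  {"x": -0.246,"y": -0.4,"z": -0.1,"rx": 0,"ry": 0,"rz": -0.62,"claw": 80},
  {"x": -0.246,"y": -0.4,"z": -0.1,"rx": 0,"ry": 0,"rz": -0.62,"claw": 80},
  {"x": -0.246,"y": -0.4,"z": -0.1,"rx": 0,"ry": 0,"rz": -0.62,"claw": 80},
  {"x": -0.246,"y": -0.4,"z": -0.1,"rx": 0,"ry": 0,"rz": -0.62,"claw": 80},
])

```text
t: 0.98
tool_pos: [0.4766, -0.2003, 0.1823]
orientation: [-3.1, -0.506, 0.001]
force: [-0.6, -0.2, 0.3]
opening: 0.0638
gripper_force: 0.0
```

Run:
```python
from h import *
z=np.load("w1.npz"); W=z["W"]; X,Y,Z=np.moveaxis(W,-1,0)
def rect(W,m,t):
    p=W[m]; print(t,len(p),cv2.minAreaRect(p[:,:2].astype(np.float32)),np.median(p,0).round(4))
n=np.hypot(X-.509,Y-.095)<.13
rect(W,n&(abs(Z-.052)<.003),"tray")
rect(W,n&(abs(Z-.008)<.003),"foot")
rect(W,n&(Z>.105)&(Z<.125),"grip")
rect(W,n&(Z>.116)&(Z<.125),"grip2")
for a,b in ((.0,.004),(.004,.006),(.006,.010)): print(a,(n&(Z>a)&(Z<b)).sum())
s=robot.read_state(); print(s["t"],s["tool_pos"],s["orientation"],s["opening"],s["q"].round(2))
R=cv2.Rodrigues(s["orientation"])[0]; print("yaw y",np.degrees(np.arctan2(R[1,1],R[0,1])))
im,d,W,c=look("wrist"); save("w2",im); np.savez("w2",im=im,W=W)
X,Y,Z=np.moveaxis(W,-1,0)
m=(Z>.023)&(Z<.033)&(np.hypot(X-.477,Y+.2)<.04)
rect(W,m,"praline")
```

```text
tray 11607 ((0.5112513303756714, 0.09581764787435532), (0.2162179797887802, 0.11618570238351822), 37.62158203125) [0.5209 0.0979 0.0515]
foot 1495 ((0.511020839214325, 0.09570908546447754), (0.07964996248483658, 0.1701194792985916), 34.22064971923828) [0.5442 0.0448 0.0074]
grip 1303 ((0.5122273564338684, 0.09488031268119812), (0.012452088296413422, 0.10185343772172928), 37.606422424316406) [0.5128 0.096  0.1182]
grip2 829 ((0.5096485614776611, 0.09829436242580414), (0.012165739201009274, 0.06243504583835602), 37.573997497558594) [0.5117 0.0961 0.119 ]
0.0 2406
0.004 67
0.006 1432
0.9833 [ 0.47655073 -0.20025907  0.18228742] [-3.10015966e+00 -5.05885163e-01  7.37441659e-04] 0.06379063493802684 [-0.5  -0.07  1.78  0.    1.43  0.75]
yaw y -71.4642837950552
praline 594 ((0.47843706607818604, -0.20008575916290283), (0.035483427345752716, 0.023338330909609795), 18.284921646118164) [ 0.4801 -0.1997  0.0272]
```

View pics/w2.png

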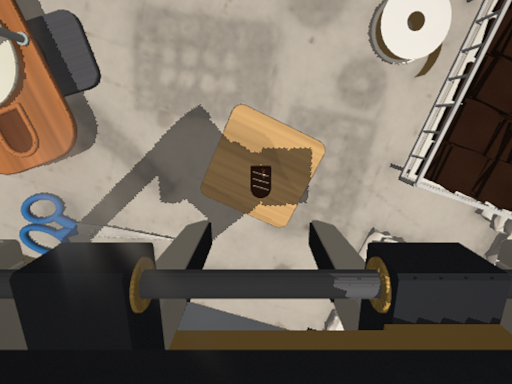

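The wrist view shows the praline at (261,181) with its round end pointing down, towards the gripper. I'll descend and grip.

arm_command([
  {"x": 0.009,"y": 0.0024,"z": -0.08,"rx": 0,"ry": 0,"rz": 0,"claw": 80},
  {"x": 0.009,"y": 0.0024,"z": -0.16,"rx": 0,"ry": 0,"rz": 0,"claw": 80},
  {"x": 0.009,"y": 0.0024,"z": -0.24,"rx": 0,"ry": 0,"rz": 0,"claw": 80},
  {"x": 0.009,"y": 0.0024,"z": -0.28,"rx": 0,"ry": 0,"rz": 0,"claw": 80},
  {"x": 0.009,"y": 0.0024,"z": -0.306,"rx": 0,"ry": 0,"rz": 0,"claw": 80},
  {"x": 0.009,"y": 0.0024,"z": -0.306,"rx": 0,"ry": 0,"rz": 0,"claw": 100},
  {"x": 0.009,"y": 0.0024,"z": -0.306,"rx": 0,"ry": 0,"rz": 0,"claw": 255},
  {"x": 0.009,"y": 0.0024,"z": -0.306,"rx": 0,"ry": 0,"rz": 0,"claw": 255},
  {"x": 0.009,"y": 0.0024,"z": -0.306,"rx": 0,"ry": 0,"rz": 0,"claw": 255},
  {"x": 0.009,"y": 0.0024,"z": -0.306,"rx": 0,"ry": 0,"rz": 0,"claw": 255},
], squeeze=8)

```text
t: 1.87
tool_pos: [0.4827, -0.1994, 0.0313]
orientation: [3.097, 0.518, 0.004]
force: [0.7, -0.3, 1.2]
opening: 0.035
gripper_force: 0.0
```

arm_command([
  {"x": 0,"y": 0,"z": 0,"rx": 0,"ry": 0,"rz": 0,"claw": 255},
  {"x": 0,"y": 0,"z": 0,"rx": 0,"ry": 0,"rz": 0,"claw": 255},
])

```text
t: 2.03
tool_pos: [0.4822, -0.1991, 0.0306]
orientation: [3.098, 0.517, 0.002]
force: [-0.9, 0.7, 3.5]
opening: 0.0237
gripper_force: 8.0
```

arm_command([
  {"x": 0,"y": 0,"z": 0.06,"rx": 0,"ry": 0,"rz": 0,"claw": 255},
  {"x": 0,"y": 0,"z": 0.14,"rx": 0,"ry": 0,"rz": 0,"claw": 255},
  {"x": -0.005,"y": 0.05,"z": 0.2,"rx": 0,"ry": 0,"rz": 0.03,"claw": 255},
  {"x": -0.015,"y": 0.12,"z": 0.24,"rx": 0,"ry": 0,"rz": 0.06,"claw": 255},
  {"x": -0.025,"y": 0.2,"z": 0.24,"rx": 0,"ry": 0,"rz": 0.09,"claw": 255},
  {"x": -0.035,"y": 0.28,"z": 0.24,"rx": 0,"ry": 0,"rz": 0.13,"claw": 255},
  {"x": -0.045,"y": 0.36,"z": 0.24,"rx": 0,"ry": 0,"rz": 0.163,"claw": 255},
  {"x": -0.05,"y": 0.44,"z": 0.24,"rx": 0,"ry": 0,"rz": 0.163,"claw": 255},
  {"x": -0.05,"y": 0.49,"z": 0.24,"rx": 0,"ry": 0,"rz": 0.163,"claw": 255},
  {"x": -0.05,"y": 0.506,"z": 0.24,"rx": 0,"ry": 0,"rz": 0.163,"claw": 255},
])

```text
t: 2.87
tool_pos: [0.4561, 0.0576, 0.15]
orientation: [-2.971, -1.018, -0.002]
force: [-0.3, -0.3, -0.0]
opening: 0.0238
gripper_force: 8.0
```

arm_command([
  {"x": 0,"y": 0,"z": -0.03,"rx": 0,"ry": 0,"rz": 0,"claw": 255},
  {"x": 0,"y": 0,"z": -0.05,"rx": 0,"ry": 0,"rz": 0,"claw": 255},
  {"x": 0,"y": 0,"z": -0.06,"rx": 0,"ry": 0,"rz": 0,"claw": 255},
  {"x": 0,"y": 0,"z": -0.06,"rx": 0,"ry": 0,"rz": 0,"claw": 255},
])

```text
t: 3.2
tool_pos: [0.4553, 0.0535, 0.1179]
orientation: [-2.973, -1.012, 0.005]
force: [-0.1, -0.5, -0.2]
opening: 0.0238
gripper_force: 8.0
```

```bash
cat >> h.py <<'E'
def rect(W,m,t):
    p=W[m]; print(t,len(p),cv2.minAreaRect(p[:,:2].astype(np.float32)),np.median(p,0).round(4))
def st():
    s=robot.read_state(); R=cv2.Rodrigues(s["orientation"])[0]
    print(s["t"],s["tool_pos"].round(4),"yaw",np.degrees(np.arctan2(R[1,1],R[0,1])).round(2),"tilt",R[:,2].round(3),s["opening"],s["gripper_force"],s["force"].round(1))
E
python3 - <<'E'
from h import *
st()
im,d,W,c=look("wrist"); im2,d2,W2,c2=look("scene")
for n,I,w,k in (("wrist",im,W,1),("scene",im2,W2,1)):
    X,Y,Z=np.moveaxis(w,-1,0)
    rect(w,(np.hypot(X-.511,Y-.096)<.14)&(abs(Z-.052)<.003),n+"tray")
    m=(np.hypot(X-.454,Y-.052)<.03)&(Z>.09)&(Z<.125)
    print(n,m.sum())
big=cv2.resize(im2[140:240,190:300],None,fx=4.8,fy=4.8,interpolation=2)
save("w3",im); save("s3",big)
E
```

```text
3.2 [0.4553 0.0535 0.1179] yaw -52.42 tilt [-0.003 -0.    -1.   ] 0.02379056693769248 7.983512878417969 [-0.1 -0.5 -0.2]
wristtray 17560 ((0.5047586560249329, 0.09054671227931976), (0.1818426549434662, 0.116207554936409), 37.640438079833984) [0.5215 0.099  0.0515]
wrist 2780
scenetray 1453 ((0.5092901587486267, 0.09489673376083374), (0.21549083292484283, 0.11679401993751526), 37.29716110229492) [0.4684 0.056  0.0529]
scene 268
```

View pics/w3.png

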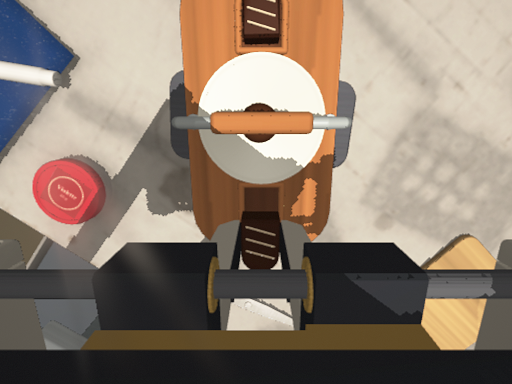

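View pics/s3.png

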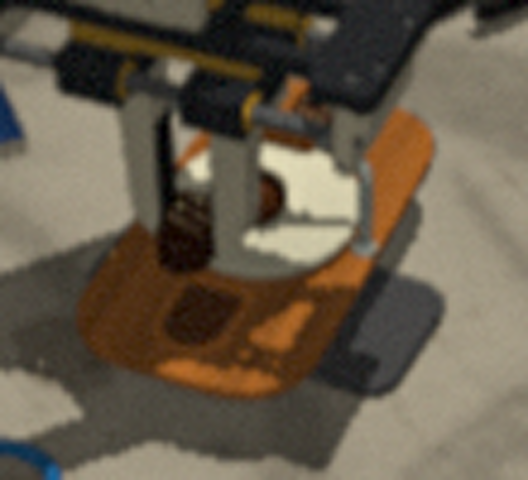

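The wrist view shows the praline gripped at (262,240), with its round end outwards and the pocket below it at (262,200). The scene crop shows the praline above the empty pocket at (205,312). Next I'll measure the praline's offset from the pocket.

Run:
```python
from h import *
st()
im,d,W,c=look("wrist"); X,Y,Z=np.moveaxis(W,-1,0)
a=np.radians(37.6); ux=np.array([np.cos(a),np.sin(a)]); uy=np.array([-ux[1],ux[0]])
C=np.array([.5113,.0958])
def loc(m,t):
    p=W[m][:,:2]-C; l=np.c_[p@ux,p@uy]; print(t,m.sum(),np.percentile(l,[0.5,50,99.5],axis=0).round(4).tolist(), np.median(Z[m]).round(4))
n=np.hypot(X-.511,Y-.096)<.14
loc(n&(abs(Z-.052)<.003),"tray")
v,u=np.mgrid[0:384,0:512]
g=im.max(2)
loc(n&(Z>.116)&(Z<.125)&(v<150),"grip")
loc(n&(Z>.116)&(v<150)&(u>215)&(u<308),"grip only")
m=(np.hypot(X-.454,Y-.052)<.04)&(Z>.105)&(v>200)&(v<272)
mm=m&(u>242)&(u<282)
loc(mm,"pral top"); rect(W,mm,"pral")
for r in (214,220,230,240,250,258,264):
    k=np.nonzero(m[r])[0]; print(r,[(int(q),*( (W[r,q,:2]-C)@np.c_[ux,uy]).round(4),Z[r,q].round(3)) for q in k[::4]])
```

```text
3.3 [0.4563 0.0535 0.1194] yaw -52.44 tilt [-0.001 -0.    -1.   ] 0.023746035767592405 7.983548641204834 [0.1 0.4 0.8]
tray 17537 [[-0.0926, -0.0575], [0.03, -0.0013], [0.0834, 0.0572]] 0.0515
grip 2199 [[-0.0049, -0.0276], [0.0005, -0.0004], [0.0063, 0.0272]] 0.1191
grip only 2007 [[-0.0049, -0.0258], [0.0005, -0.0015], [0.0063, 0.0233]] 0.1192
pral top 2142 [[-0.0884, -0.0133], [-0.0678, -0.0011], [-0.0376, 0.0101]] 0.1163
pral 2142 ((0.46224328875541687, 0.05576583370566368), (0.05209198594093323, 0.02441406436264515), 37.64305877685547) [0.4587 0.0529 0.1163]
214 [(243, np.float64(-0.0557), np.float64(0.0104), np.float64(0.106)), (247, np.float64(-0.0559), np.float64(0.0079), np.float64(0.105)), (251, np.float64(-0.0558), np.float64(0.0053), np.float64(0.106)), (257, np.float64(-0.0558), np.float64(0.0015), np.float64(0.105)), (265, np.float64(-0.056), np.float64(-0.0037), np.float64(0.105)), (269, np.float64(-0.056), np.float64(-0.0063), np.float64(0.105)), (275, np.float64(-0.0558), np.float64(-0.0101), np.float64(0.106))]
220 [(232, np.float64(-0.0598), np.float64(0.0176), np.
[... 7948 characters left out ...]
0001), np.float64(0.116)), (263, np.float64(-0.0854), np.float64(-0.0024), np.float64(0.116)), (267, np.float64(-0.0856), np.float64(-0.0049), np.float64(0.116)), (271, np.float64(-0.0851), np.float64(-0.0074), np.float64(0.117)), (281, np.float64(-0.0747), np.float64(-0.0121), np.float64(0.135)), (285, np.float64(-0.0625), np.float64(-0.0122), np.float64(0.156)), (289, np.float64(-0.0605), np.float64(-0.0136), np.float64(0.16)), (293, np.float64(-0.0602), np.float64(-0.0154), np.float64(0.16)), (297, np.float64(-0.06), np.float64(-0.0172), np.float64(0.161)), (301, np.float64(-0.0399), np.float64(-0.013), np.float64(0.196)), (305, np.float64(-0.0359), np.float64(-0.013), np.float64(0.203))]
```

arm_command([
  {"x": 0.0023,"y": 0.0036,"z": -0.02,"rx": 0,"ry": 0,"rz": 0,"claw": 255},
  {"x": 0.0023,"y": 0.0036,"z": -0.05,"rx": 0,"ry": 0,"rz": 0,"claw": 255},
  {"x": 0.0023,"y": 0.0036,"z": -0.065,"rx": 0,"ry": 0,"rz": 0,"claw": 255},
  {"x": 0.0023,"y": 0.0036,"z": -0.07,"rx": 0,"ry": 0,"rz": 0,"claw": 255},
  {"x": 0.0023,"y": 0.0036,"z": -0.075,"rx": 0,"ry": 0,"rz": 0,"claw": 255},
  {"x": 0.0023,"y": 0.0036,"z": -0.079,"rx": 0,"ry": 0,"rz": 0,"claw": 255},
  {"x": 0.0023,"y": 0.0036,"z": -0.082,"rx": 0,"ry": 0,"rz": 0,"claw": 255},
  {"x": 0.0023,"y": 0.0036,"z": -0.085,"rx": 0,"ry": 0,"rz": 0,"claw": 255},
  {"x": 0.0023,"y": 0.0036,"z": -0.088,"rx": 0,"ry": 0,"rz": 0,"claw": 255},
  {"x": 0.0023,"y": 0.0036,"z": -0.088,"rx": 0,"ry": 0,"rz": 0,"claw": 255},
])

```text
t: 4.18
tool_pos: [0.4577, 0.0561, 0.0756]
orientation: [-2.974, -1.013, -0.0]
force: [-0.4, -1.3, -0.1]
opening: 0.0242
gripper_force: 8.0
```

Run:
```python
from h import *
st()
im,d,W,c=look("wrist"); X,Y,Z=np.moveaxis(W,-1,0)
st()
a=np.radians(37.6); ux=np.array([np.cos(a),np.sin(a)]); uy=np.array([-ux[1],ux[0]])
C=np.array([.5113,.0958]); p=W[...,:2]-C; lx=p@ux; ly=p@uy
m=(abs(ly)<.008)&(lx<-.045)&(lx>-.1)&(Z>.06)&(Z<.08)
print(m.sum(),np.percentile(lx[m],[1,99]),np.median(Z[m]))
for lo in (-.075,-.07,-.065,-.06):
    k=(abs(ly)<.02)&(abs(lx-lo)<.002)&(Z>.069)&(Z<.075); print(lo,np.percentile(ly[k],[1,99]))
g=(abs(lx)<.015)&(Z>.116)&(Z<.125); print(np.percentile(lx[g],[1,99]),np.percentile(ly[g],[1,99]))
```

```text
4.1833 [0.4577 0.0561 0.0756] yaw -52.36 tilt [ 0.  0. -1.] 0.02424630556188988 7.983500808477402 [-0.4 -1.3 -0.1]
4.2333 [0.4577 0.056  0.0757] yaw -52.37 tilt [ 0.  0. -1.] 0.023972554026943337 7.983493208885193 [-0.3 -0.  -1. ]
1431 [-0.08561749 -0.04531239] 0.07237493700288028
-0.075 [-0.01063595  0.01269065]
-0.07 [-0.01091453  0.0130218 ]
-0.065 [-0.01090774  0.01304396]
-0.06 [-0.01189304  0.01415863]
[-0.0051541   0.00643926] [-0.02703795  0.02636817]
```

arm_command([
  {"x": 0.0004,"y": -0.002,"z": 0,"rx": 0,"ry": 0,"rz": 0,"claw": 255},
  {"x": 0.0004,"y": -0.002,"z": -0.0015,"rx": 0,"ry": 0,"rz": 0,"claw": 255},
  {"x": 0.0004,"y": -0.002,"z": -0.003,"rx": 0,"ry": 0,"rz": 0,"claw": 255},
  {"x": 0.0004,"y": -0.002,"z": -0.003,"rx": 0,"ry": 0,"rz": 0,"claw": 255},
  {"x": 0.0004,"y": -0.002,"z": -0.003,"rx": 0,"ry": 0,"rz": 0,"claw": 255},
])

```text
t: 4.65
tool_pos: [0.4581, 0.055, 0.0745]
orientation: [2.974, 1.013, 0.001]
force: [-1.6, -0.2, 3.5]
opening: 0.024
gripper_force: 8.0
```

Run:
```python
from h import *
st()
im,d,W,c=look("wrist"); X,Y,Z=np.moveaxis(W,-1,0)
st()
a=np.radians(37.6); ux=np.array([np.cos(a),np.sin(a)]); uy=np.array([-ux[1],ux[0]])
C=np.array([.5113,.0958]); p=W[...,:2]-C; lx=p@ux; ly=p@uy
m=(abs(ly)<.008)&(lx<-.06)&(lx>-.08)&(Z>.06)&(Z<.08)
print(np.median(Z[m]))
```

```text
4.65 [0.4581 0.055  0.0745] yaw -52.37 tilt [ 0.001 -0.    -1.   ] 0.02401982670770641 7.990436106920242 [-1.6 -0.2  3.5]
4.7 [0.4581 0.055  0.0745] yaw -52.37 tilt [ 0.001 -0.    -1.   ] 0.023939460331286074 7.990608215332031 [-1.5  0.4  5.3]
0.07158364814045248
```

The contact force and height show it is seated, so I'll release and rise.

arm_command([
  {"x": 0,"y": 0,"z": 0,"rx": 0,"ry": 0,"rz": 0,"claw": 160},
  {"x": 0,"y": 0,"z": 0,"rx": 0,"ry": 0,"rz": 0,"claw": 130},
  {"x": 0,"y": 0,"z": 0,"rx": 0,"ry": 0,"rz": 0,"claw": 130},
  {"x": 0,"y": 0,"z": 0,"rx": 0,"ry": 0,"rz": 0,"claw": 130},
  {"x": 0,"y": 0,"z": 0.03,"rx": 0,"ry": 0,"rz": 0,"claw": 130},
  {"x": 0,"y": 0,"z": 0.1,"rx": 0,"ry": 0,"rz": 0,"claw": 130},
  {"x": 0,"y": 0,"z": 0.18,"rx": 0,"ry": 0,"rz": 0,"claw": 130},
  {"x": 0,"y": 0,"z": 0.24,"rx": 0,"ry": 0,"rz": 0,"claw": 130},
  {"x": 0,"y": 0,"z": 0.25,"rx": 0,"ry": 0,"rz": 0,"claw": 130},
  {"x": 0,"y": 0,"z": 0.25,"rx": 0,"ry": 0,"rz": 0,"claw": 130},
])

```text
t: 5.53
tool_pos: [0.4597, 0.0551, 0.2022]
orientation: [2.972, 1.013, 0.009]
force: [0.3, 0.2, -0.0]
opening: 0.0456
gripper_force: 0.0
```

Run:
```python
from h import *
st()
im,d,W,c=look("wrist"); X,Y,Z=np.moveaxis(W,-1,0); save("w4",im)
a=np.radians(37.6); ux=np.array([np.cos(a),np.sin(a)]); uy=np.array([-ux[1],ux[0]])
C=np.array([.5113,.0958]); p=W[...,:2]-C; lx=p@ux; ly=p@uy
for s in (-1,1):
    m=(abs(ly)<.02)&(abs(lx-s*.072)<.03)&(Z>.068)&(Z<.08)
    print(s,m.sum(),np.percentile(lx[m],[1,99]).round(4),np.percentile(ly[m],[1,99]).round(4),np.median(Z[m]))
g=(abs(lx)<.015)&(Z>.116)&(Z<.125); print(np.percentile(lx[g],[1,50,99]),np.percentile(ly[g],[1,50,99]))
```

```text
5.5333 [0.4597 0.0551 0.2022] yaw -52.37 tilt [ 0.006  0.    -1.   ] 0.04559360182556432 0.0 [ 0.3  0.2 -0. ]
-1 660 [-0.0877 -0.0534] [-0.0116  0.0111] 0.0713957242386489
1 978 [0.0542 0.0887] [-0.0111  0.0118] 0.07123464549503442
[-0.00512617  0.00074468  0.00645165] [-0.02758295  0.00017749  0.02700268]
```

View pics/w4.png

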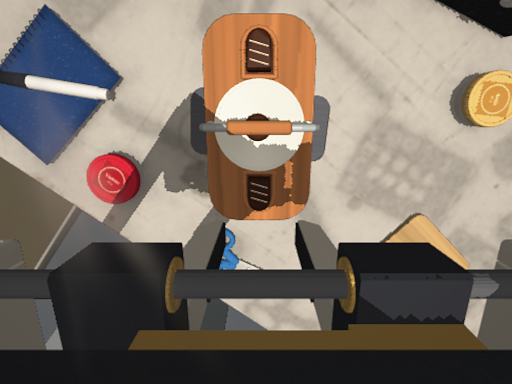

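The picture shows the praline seated in the near pocket at (259,192), like the twin at (258,50), with the truffle in the middle. Next I'll turn and move over the handle.

arm_command([
  {"x": 0.1042,"y": 0.0824,"z": 0,"rx": 0,"ry": 0,"rz": 0.0625,"claw": 130},
  {"x": 0.1042,"y": 0.0824,"z": 0,"rx": 0,"ry": 0,"rz": 0.125,"claw": 130},
  {"x": 0.1042,"y": 0.0824,"z": 0,"rx": 0,"ry": 0,"rz": 0.1875,"claw": 130},
  {"x": 0.1042,"y": 0.0824,"z": 0,"rx": 0,"ry": 0,"rz": 0.25,"claw": 130},
  {"x": 0.1042,"y": 0.0824,"z": 0,"rx": 0,"ry": 0,"rz": 0.3125,"claw": 130},
  {"x": 0.1042,"y": 0.0824,"z": 0,"rx": 0,"ry": 0,"rz": 0.375,"claw": 130},
  {"x": 0.1042,"y": 0.0824,"z": 0,"rx": 0,"ry": 0,"rz": 0.4375,"claw": 130},
  {"x": 0.1042,"y": 0.0824,"z": 0,"rx": 0,"ry": 0,"rz": 0.5,"claw": 130},
  {"x": 0.1042,"y": 0.0824,"z": 0,"rx": 0,"ry": 0,"rz": 0.5625,"claw": 130},
  {"x": 0.1042,"y": 0.0824,"z": 0,"rx": 0,"ry": 0,"rz": 0.625,"claw": 130},
])

```text
t: 6.42
tool_pos: [0.5085, 0.0961, 0.1962]
orientation: [-1.809, -2.564, 0.004]
force: [0.2, 0.1, 0.8]
opening: 0.0453
gripper_force: 0.0
```

arm_command([
  {"x": 0,"y": 0,"z": 0,"rx": 0,"ry": 0,"rz": 0.06,"claw": 130},
  {"x": 0,"y": 0,"z": 0,"rx": 0,"ry": 0,"rz": 0.12,"claw": 130},
  {"x": 0,"y": 0,"z": 0,"rx": 0,"ry": 0,"rz": 0.16,"claw": 130},
  {"x": 0,"y": 0,"z": -0.02,"rx": 0,"ry": 0,"rz": 0.16,"claw": 130},
  {"x": 0,"y": 0,"z": -0.04,"rx": 0,"ry": 0,"rz": 0.16,"claw": 130},
  {"x": 0,"y": 0,"z": -0.04,"rx": 0,"ry": 0,"rz": 0.16,"claw": 130},
  {"x": 0,"y": 0,"z": -0.04,"rx": 0,"ry": 0,"rz": 0.16,"claw": 130},
])

```text
t: 7.0
tool_pos: [0.5085, 0.0961, 0.1767]
orientation: [-1.389, -2.814, 0.003]
force: [0.3, 0.1, 0.1]
opening: 0.0456
gripper_force: 0.0
```

Run:
```python
from h import *
st()
im,d,W,c=look("wrist"); X,Y,Z=np.moveaxis(W,-1,0); save("w5",im)
st()
a=np.radians(37.6); ux=np.array([np.cos(a),np.sin(a)]); uy=np.array([-ux[1],ux[0]])
C=np.array([.5113,.0958]); p=W[...,:2]-C; lx=p@ux; ly=p@uy
g=(abs(lx)<.015)&(abs(ly)<.045)&(Z>.114)&(Z<.125); print(np.percentile(lx[g],[1,50,99]),np.percentile(ly[g],[1,50,99])); rect(W,g,"g")
t=robot.read_state()["tool_pos"][:2]-C; print("tcp loc",t@ux,t@uy)
```

```text
7.0 [0.5085 0.0961 0.1767] yaw 37.47 tilt [-0.004 -0.    -1.   ] 0.04555887454855733 0.0 [0.3 0.1 0.1]
7.05 [0.5091 0.0961 0.1778] yaw 37.5 tilt [-0.002 -0.    -1.   ] 0.04524369732028027 0.0 [-0.5  0.1  0.8]
[-0.00584655 -0.00016851  0.00561572] [-0.03656037  0.00314333  0.03651565]
g 1040 ((0.5110889673233032, 0.09581973403692245), (0.011371915228664875, 0.07937600463628769), 38.03761291503906) [0.5094 0.0984 0.119 ]
tcp loc -0.0015061693232794407 0.0015788010782953122
```

arm_command([
  {"x": 0.0045,"y": -0.0004,"z": -0.03,"rx": 0,"ry": 0,"rz": 0,"claw": 130},
  {"x": 0.0045,"y": -0.0004,"z": -0.06,"rx": 0,"ry": 0,"rz": 0,"claw": 130},
  {"x": 0.0045,"y": -0.0004,"z": -0.09,"rx": 0,"ry": 0,"rz": 0,"claw": 130},
  {"x": 0.0045,"y": -0.0004,"z": -0.115,"rx": 0,"ry": 0,"rz": 0,"claw": 130},
  {"x": 0.0045,"y": -0.0004,"z": -0.13,"rx": 0,"ry": 0,"rz": 0,"claw": 130},
  {"x": 0.0045,"y": -0.0004,"z": -0.136,"rx": 0,"ry": 0,"rz": 0,"claw": 130},
  {"x": 0.0045,"y": -0.0004,"z": -0.136,"rx": 0,"ry": 0,"rz": 0,"claw": 130},
  {"x": 0.0045,"y": -0.0004,"z": -0.136,"rx": 0,"ry": 0,"rz": 0,"claw": 130},
])

```text
t: 7.72
tool_pos: [0.5126, 0.0961, 0.1117]
orientation: [1.387, 2.818, 0.001]
force: [0.4, -0.0, -1.1]
opening: 0.0454
gripper_force: 0.0
```

```bash
python3 -c "
from h import *
st()"
```

```text
7.7167 [0.5126 0.0961 0.1117] yaw 37.58 tilt [ 0.001  0.    -1.   ] 0.045413010206609185 0.0 [ 0.4 -0.  -1.1]
```

arm_command([
  {"x": -0.001,"y": 0,"z": -0.006,"rx": 0,"ry": 0,"rz": 0,"claw": 160},
  {"x": -0.001,"y": 0,"z": -0.006,"rx": 0,"ry": 0,"rz": 0,"claw": 190},
  {"x": -0.001,"y": 0,"z": -0.006,"rx": 0,"ry": 0,"rz": 0,"claw": 205},
  {"x": -0.001,"y": 0,"z": -0.006,"rx": 0,"ry": 0,"rz": 0,"claw": 212},
  {"x": -0.001,"y": 0,"z": -0.006,"rx": 0,"ry": 0,"rz": 0,"claw": 217},
  {"x": -0.001,"y": 0,"z": -0.006,"rx": 0,"ry": 0,"rz": 0,"claw": 222},
  {"x": -0.001,"y": 0,"z": -0.006,"rx": 0,"ry": 0,"rz": 0,"claw": 228},
  {"x": -0.001,"y": 0,"z": -0.006,"rx": 0,"ry": 0,"rz": 0,"claw": 240},
  {"x": -0.001,"y": 0,"z": -0.006,"rx": 0,"ry": 0,"rz": 0,"claw": 255},
  {"x": -0.001,"y": 0,"z": -0.006,"rx": 0,"ry": 0,"rz": 0,"claw": 255},
], squeeze=30)

```text
t: 8.55
tool_pos: [0.5117, 0.096, 0.1083]
orientation: [1.387, 2.819, -0.0]
force: [-2.6, -0.3, 1.2]
opening: 0.0118
gripper_force: 30.0
```

```bash
cat >> h.py <<'E'
def truf():
    im,d,W,c=look("scene"); X,Y,Z=np.moveaxis(W,-1,0)
    m=(np.hypot(X-.511,Y-.096)<.035)&(im.max(2)<110)&(im[...,0]>im[...,2]+8)&(Z>.055)&(Z<.1)
    print("truffle px",m.sum(),np.median(W[m],0).round(4)); save("scene_%d"%(robot.read_state()["t"]*100),cv2.resize(im[130:250,180:310],None,fx=4.5,fy=4.5,interpolation=2))
E
python3 -c "
from h import *
st();truf()"
```

```text
8.55 [0.5117 0.096  0.1083] yaw 37.59 tilt [-0. -0. -1.] 0.011790784626813707 30.00038355588913 [-2.6 -0.3  1.2]
truffle px 371 [0.5037 0.0919 0.0606]
```

arm_command([
  {"x": 0,"y": 0,"z": 0,"rx": 0,"ry": 0,"rz": 0.005,"claw": 255},
  {"x": 0,"y": 0,"z": 0,"rx": 0,"ry": 0,"rz": 0.015,"claw": 255},
  {"x": 0,"y": 0,"z": 0,"rx": 0,"ry": 0,"rz": 0.03,"claw": 255},
  {"x": 0,"y": 0,"z": 0,"rx": 0,"ry": 0,"rz": 0.05,"claw": 255},
  {"x": 0,"y": 0,"z": 0,"rx": 0,"ry": 0,"rz": 0.075,"claw": 255},
  {"x": 0,"y": 0,"z": 0,"rx": 0,"ry": 0,"rz": 0.1,"claw": 255},
  {"x": 0,"y": 0,"z": 0,"rx": 0,"ry": 0,"rz": 0.12,"claw": 255},
  {"x": 0,"y": 0,"z": 0,"rx": 0,"ry": 0,"rz": 0.135,"claw": 255},
  {"x": 0,"y": 0,"z": 0,"rx": 0,"ry": 0,"rz": 0.145,"claw": 255},
  {"x": 0,"y": 0,"z": 0,"rx": 0,"ry": 0,"rz": 0.15,"claw": 255},
])

```text
t: 9.43
tool_pos: [0.5119, 0.0961, 0.1082]
orientation: [0.948, 2.995, 0.001]
force: [0.0, 0.5, 2.0]
opening: 0.0117
gripper_force: 30.0
```

Run:
```python
from h import *
st();truf()
im,d,W,c=look("scene"); X,Y,Z=np.moveaxis(W,-1,0)
rect(W,(np.hypot(X-.511,Y-.096)<.13)&(abs(Z-.052)<.004),"tray")
```

```text
9.4333 [0.5119 0.0961 0.1082] yaw 54.86 tilt [ 0.  0. -1.] 0.01174293368250104 30.01600295305252 [0.  0.5 2. ]
truffle px 397 [0.504  0.0918 0.0603]
tray 1541 ((0.5087795853614807, 0.09444007277488708), (0.21518942713737488, 0.11616445332765579), 54.772544860839844) [0.4853 0.0505 0.053 ]
```

The tray follows cleanly, with about 69.4° (0.606 units) left to turn.

arm_command([
  {"x": 0,"y": 0,"z": 0,"rx": 0,"ry": 0,"rz": 0.008,"claw": 255},
  {"x": 0,"y": 0,"z": 0,"rx": 0,"ry": 0,"rz": 0.024,"claw": 255},
  {"x": 0,"y": 0,"z": 0,"rx": 0,"ry": 0,"rz": 0.048,"claw": 255},
  {"x": 0,"y": 0,"z": 0,"rx": 0,"ry": 0,"rz": 0.078,"claw": 255},
  {"x": 0,"y": 0,"z": 0,"rx": 0,"ry": 0,"rz": 0.108,"claw": 255},
  {"x": 0,"y": 0,"z": 0,"rx": 0,"ry": 0,"rz": 0.138,"claw": 255},
  {"x": 0,"y": 0,"z": 0,"rx": 0,"ry": 0,"rz": 0.168,"claw": 255},
  {"x": 0,"y": 0,"z": 0,"rx": 0,"ry": 0,"rz": 0.198,"claw": 255},
  {"x": 0,"y": 0,"z": 0,"rx": 0,"ry": 0,"rz": 0.228,"claw": 255},
  {"x": 0,"y": 0,"z": 0,"rx": 0,"ry": 0,"rz": 0.258,"claw": 255},
])

```text
t: 10.37
tool_pos: [0.5118, 0.096, 0.1082]
orientation: [0.15, 3.138, 0.0]
force: [-0.1, 0.4, 2.1]
opening: 0.0123
gripper_force: 30.0
```

arm_command([
  {"x": 0,"y": 0,"z": 0,"rx": 0,"ry": 0,"rz": 0.03,"claw": 255},
  {"x": 0,"y": 0,"z": 0,"rx": 0,"ry": 0,"rz": 0.06,"claw": 255},
  {"x": 0,"y": 0,"z": 0,"rx": 0,"ry": 0,"rz": 0.09,"claw": 255},
  {"x": 0,"y": 0,"z": 0,"rx": 0,"ry": 0,"rz": 0.12,"claw": 255},
  {"x": 0,"y": 0,"z": 0,"rx": 0,"ry": 0,"rz": 0.15,"claw": 255},
  {"x": 0,"y": 0,"z": 0,"rx": 0,"ry": 0,"rz": 0.18,"claw": 255},
  {"x": 0,"y": 0,"z": 0,"rx": 0,"ry": 0,"rz": 0.21,"claw": 255},
  {"x": 0,"y": 0,"z": 0,"rx": 0,"ry": 0,"rz": 0.24,"claw": 255},
  {"x": 0,"y": 0,"z": 0,"rx": 0,"ry": 0,"rz": 0.265,"claw": 255},
  {"x": 0,"y": 0,"z": 0,"rx": 0,"ry": 0,"rz": 0.285,"claw": 255},
])

```text
t: 11.2
tool_pos: [0.5118, 0.096, 0.1082]
orientation: [-0.738, 3.053, -0.0]
force: [-0.3, 0.2, 1.8]
opening: 0.0118
gripper_force: 30.0
```

arm_command([
  {"x": 0,"y": 0,"z": 0,"rx": 0,"ry": 0,"rz": 0.016,"claw": 255},
  {"x": 0,"y": 0,"z": 0,"rx": 0,"ry": 0,"rz": 0.03,"claw": 255},
  {"x": 0,"y": 0,"z": 0,"rx": 0,"ry": 0,"rz": 0.042,"claw": 255},
  {"x": 0,"y": 0,"z": 0,"rx": 0,"ry": 0,"rz": 0.052,"claw": 255},
  {"x": 0,"y": 0,"z": 0,"rx": 0,"ry": 0,"rz": 0.058,"claw": 255},
  {"x": 0,"y": 0,"z": 0,"rx": 0,"ry": 0,"rz": 0.062,"claw": 255},
  {"x": 0,"y": 0,"z": 0,"rx": 0,"ry": 0,"rz": 0.063,"claw": 255},
  {"x": 0,"y": 0,"z": 0,"rx": 0,"ry": 0,"rz": 0.063,"claw": 255},
  {"x": 0,"y": 0,"z": 0,"rx": 0,"ry": 0,"rz": 0.063,"claw": 255},
  {"x": 0,"y": 0,"z": 0,"rx": 0,"ry": 0,"rz": 0.063,"claw": 255},
])

```text
t: 12.03
tool_pos: [0.5118, 0.096, 0.1082]
orientation: [-0.924, 3.003, -0.0]
force: [-0.7, -0.4, 3.2]
opening: 0.0121
gripper_force: 30.0
```

```bash
python3 - <<'E'
from h import *
st();truf()
im,d,W,c=look("scene"); X,Y,Z=np.moveaxis(W,-1,0)
rect(W,(np.hypot(X-.511,Y-.096)<.13)&(abs(Z-.052)<.004),"tray")
E
ls pics
```

```text
12.0333 [0.5118 0.096  0.1082] yaw 124.21 tilt [ 0. -0. -1.] 0.0121358676221745 30.02182424068451 [-0.7 -0.4  3.2]
truffle px 353 [0.5074 0.0884 0.0607]
tray 1755 ((0.5105252265930176, 0.09576922655105591), (0.11915986984968185, 0.21608136594295502), 33.928977966308594) [0.5041 0.066  0.053 ]
crop1.png
s3.png
scene.png
scene_1208.png
scene_860.png
scene_948.png
side.png
w1.png
w2.png
w3.png
w4.png
w5.png
```

The tray is aligned at 124.2°, so I'll lift it gently by 90 mm.

arm_command([
  {"x": 0,"y": 0,"z": 0.001,"rx": 0,"ry": 0,"rz": 0,"claw": 255},
  {"x": 0,"y": 0,"z": 0.004,"rx": 0,"ry": 0,"rz": 0,"claw": 255},
  {"x": 0,"y": 0,"z": 0.009,"rx": 0,"ry": 0,"rz": 0,"claw": 255},
  {"x": 0,"y": 0,"z": 0.016,"rx": 0,"ry": 0,"rz": 0,"claw": 255},
  {"x": 0,"y": 0,"z": 0.024,"rx": 0,"ry": 0,"rz": 0,"claw": 255},
  {"x": 0,"y": 0,"z": 0.032,"rx": 0,"ry": 0,"rz": 0,"claw": 255},
  {"x": 0,"y": 0,"z": 0.039,"rx": 0,"ry": 0,"rz": 0,"claw": 255},
  {"x": 0,"y": 0,"z": 0.045,"rx": 0,"ry": 0,"rz": 0,"claw": 255},
  {"x": 0,"y": 0,"z": 0.049,"rx": 0,"ry": 0,"rz": 0,"claw": 255},
  {"x": 0,"y": 0,"z": 0.05,"rx": 0,"ry": 0,"rz": 0,"claw": 255},
])

```text
t: 12.97
tool_pos: [0.512, 0.0961, 0.1338]
orientation: [-0.924, 3.002, -0.0]
force: [-0.2, -0.0, -3.7]
opening: 0.0119
gripper_force: 30.0
```

Run:
```python
from h import *
st();truf()
```

```text
12.9667 [0.512  0.0961 0.1338] yaw 124.22 tilt [ 0.001  0.    -1.   ] 0.011901893653364843 29.999124705791473 [-0.2 -0.  -3.7]
truffle px 271 [0.506  0.0876 0.0852]
```

The wrist force matches the weight of the tray, so it lifted out freely. I'll carry on up.

arm_command([
  {"x": 0,"y": 0,"z": 0.003,"rx": 0,"ry": 0,"rz": 0,"claw": 255},
  {"x": 0,"y": 0,"z": 0.01,"rx": 0,"ry": 0,"rz": 0,"claw": 255},
  {"x": 0,"y": 0,"z": 0.022,"rx": 0,"ry": 0,"rz": 0,"claw": 255},
  {"x": 0,"y": 0,"z": 0.037,"rx": 0,"ry": 0,"rz": 0,"claw": 255},
  {"x": 0,"y": 0,"z": 0.053,"rx": 0,"ry": 0,"rz": 0,"claw": 255},
  {"x": 0,"y": 0,"z": 0.069,"rx": 0,"ry": 0,"rz": 0,"claw": 255},
  {"x": 0,"y": 0,"z": 0.085,"rx": 0,"ry": 0,"rz": 0,"claw": 255},
  {"x": 0,"y": 0,"z": 0.1,"rx": 0,"ry": 0,"rz": 0,"claw": 255},
  {"x": 0,"y": 0,"z": 0.112,"rx": 0,"ry": 0,"rz": 0,"claw": 255},
  {"x": 0,"y": 0,"z": 0.122,"rx": 0,"ry": 0,"rz": 0,"claw": 255},
])

```text
t: 13.85
tool_pos: [0.512, 0.0961, 0.1952]
orientation: [-0.924, 3.002, -0.0]
force: [0.5, 0.9, -3.9]
opening: 0.0121
gripper_force: 30.0
```

arm_command([
  {"x": 0,"y": 0,"z": 0.006,"rx": 0,"ry": 0,"rz": 0,"claw": 255},
  {"x": 0,"y": 0,"z": 0.009,"rx": 0,"ry": 0,"rz": 0,"claw": 255},
  {"x": 0,"y": 0,"z": 0.01,"rx": 0,"ry": 0,"rz": 0,"claw": 255},
  {"x": 0,"y": 0,"z": 0.01,"rx": 0,"ry": 0,"rz": 0,"claw": 255},
  {"x": 0,"y": 0,"z": 0.01,"rx": 0,"ry": 0,"rz": 0,"claw": 255},
  {"x": 0,"y": 0,"z": 0.01,"rx": 0,"ry": 0,"rz": 0,"claw": 255},
  {"x": 0,"y": 0,"z": 0.01,"rx": 0,"ry": 0,"rz": 0,"claw": 255},
  {"x": 0,"y": 0,"z": 0.01,"rx": 0,"ry": 0,"rz": 0,"claw": 255},
  {"x": 0,"y": 0,"z": 0.01,"rx": 0,"ry": 0,"rz": 0,"claw": 255},
  {"x": 0,"y": 0,"z": 0.01,"rx": 0,"ry": 0,"rz": 0,"claw": 255},
])

```text
t: 14.68
tool_pos: [0.5117, 0.096, 0.1991]
orientation: [0.924, -3.002, -0.0]
force: [0.4, -0.2, -4.3]
opening: 0.0117
gripper_force: 30.0
```

Run:
```python
from h import *
st()
im,d,W,c=look("scene"); X,Y,Z=np.moveaxis(W,-1,0)
n=np.hypot(X-.511,Y-.096)<.13
m=n&(Z>.13)&(Z<.155); 
p=W[m&(im[...,0]>im[...,2].astype(int)+60)]; A=np.c_[p[:,:2]-[.511,.096],np.ones(len(p))]
for _ in range(3):
    co=np.linalg.lstsq(A,p[:,2],rcond=None)[0]; r=abs(A@co-p[:,2])<.003; A,p=A[r],p[r]
print("plane",co,len(p)); rect(W,n&(abs(Z-co[2])<.004),"tray")
save("fin",cv2.resize(im[100:240,170:320],None,fx=4,fy=4,interpolation=2))
```

```text
14.6833 [0.5117 0.096  0.1991] yaw 124.22 tilt [-0. -0. -1.] 0.011749174547693989 29.99924808740616 [ 0.4 -0.2 -4.3]
plane [0.00206441 0.00483586 0.14380561] 1324
tray 1918 ((0.5091950297355652, 0.09576168656349182), (0.12046285718679428, 0.21630412340164185), 35.228633880615234) [0.5037 0.0646 0.1438]
```

View pics/fin.png

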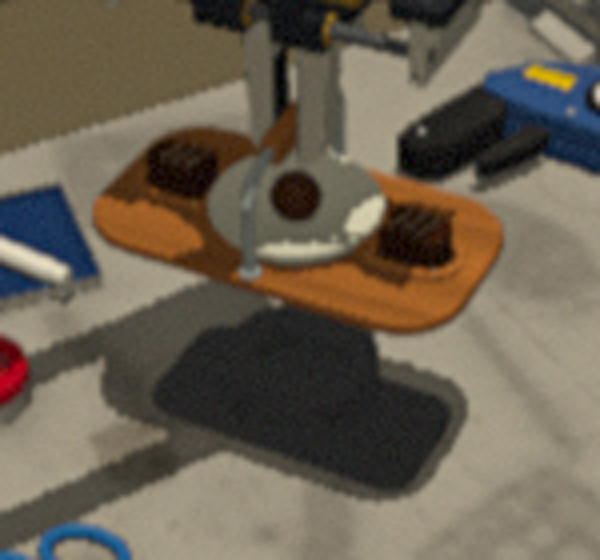

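The tray is level and in line with the foot, both chocolates are in their pockets at (182,165) and (418,235), and the truffle is in the middle at (296,195).

```bash
python3 -c "
from plant import robot
print(robot.close_job())"
```

```text
the job is handed in; nothing more can be done
None
```

The job is handed in, with no verdict returned: the loose chocolate sits in its pocket round end outwards, and the tray was turned in line with the foot, lifted about 90 mm and held still and level, with the truffle in the middle of its dish.

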